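# Key a grinder's burr carrier onto its pins and hold it down

### The job

The grinder is being put back together and its upper burr carrier, the part with the knurled rim, is sitting loose on top of its key pins in the grinder's mouth. Take it by the knurled rim, turn it until its hidden keyways drop over the pins, then push it down against the springs until it is fully home. Finish while still holding it down there with the gripper, so that I can do up the locking screw, and leave the other things on the table where they are.

Things in the scene. Friction and masses are not known exactly. Their poses are not given: they have to be found in the camera images.
- rim (a point): Knurled rim of the grinder's loose upper burr carrier (turned aluminium, about 0.25 kg): a round collar 61 mm across, 22 tall, with a bean hole and three small screw heads on top. The point is its centre, on the axis, half-way up; z up along the axis. At the start it is 22 mm above the deck, the rim's underside 11 mm above it; when fully home 13 and 2 mm.
- foot (a point): Foot of the carrier, out of sight: centre of its underside, 39 mm below the rim's centre, at the end of a 52 mm skirt. Three keyways 9 mm wide, 120 degrees apart, are cut in it; nothing marks where, nor does this frame. They meet the pins when turned 25 to 73 degrees clockwise from the start, seen from above (or 47 to 95 anticlockwise), with some 4 degrees of play each way.
- mouth (a point): Mouth of the coffee grinder: centre of its round 54.5 mm bore, level with the deck, the flat grey top, 200 mm above the table, 150 by 130 mm, long side along this frame's x; z up, -x to the grinder's front with its chute. The grinder stands fast. The deck is clear for 34 mm or more round the rim; a locking thumbscrew sticks out of the front face below deck level.
- shoulder (a point): Solid shoulder in the bore, 26 mm below the mouth, on its axis. Three key pins 5 mm thick and 9 mm high stand on it, 22 mm off the axis. At the start the carrier's foot rides level on the pins' tops and cannot go down, however hard it is pushed; when the keyways are over the pins it can, until its foot meets the shoulder: fully home.
- spring_ring (a joint): Sprung ring in the bore under the carrier: 0 m when free, 0.005 m when pushed right down. Once the keyways are over the pins the carrier sinks 4 mm onto this ring (rim's centre 18 mm above the deck); pushing it the last 5 mm home takes about 2 N at first and 5 to 6 N at the end. Let go, it springs back up.
- dosing_cup_mid (a point): Bystander: stainless cup, 58 mm across and 68 tall, standing on the grinder's foot plate under the chute. This point is its centre.
- hopper_mid (a point): Bystander: clear funnel-shaped bean hopper, 110 mm across and 85 tall, standing on the table on the grinder's +y side. This point is its centre.
- brush_mid (a point): Bystander: wooden-handled brush 150 mm long, 20 thick, lying on the table on the grinder's -y side. This point is its centre.
- dial_mid (a point): Bystander: black ribbed ring (the adjusting dial), 88 mm across, 18 tall, lying on the table in front of the grinder, to its -y side. This point is its centre.
- tumbler_mid (a point): Bystander: empty glass, 74 mm across, 95 tall, on the robot's right. This point is its centre.
- tamper_mid (a point): Bystander: steel tamper, 58 mm across, 83 tall, on the robot's right. This point is its centre.
Not all that is in view belongs to the job. Leave any green or purple look-alike of the part that bears rim alone.

How it is judged:
By the outcome, as a careful person would: the job done as asked, in the order asked, and still so for the second after the job is handed in, while the arm keeps its last pose, push and grip.
It also fails if it takes over 48 s, if anything falls off the work surface, if the arm or the gripper's body presses on something with over 40 N, if the wrist force passes 120 N, or if a joint passes its speed limit or range.

### The arm

A 6-joint arm with a two-finger parallel gripper is mounted at the origin on the work surface. World frame = base frame: x ahead of the robot, y to its left, z up, the work surface at z = 0. Lengths are in mm, angles in rad, forces in N, time in s.
With the tool pointing down it reaches from about 275 to 1000 mm from the base axis. Payload 8.4 kg.
Tool frame: the origin (TCP) lies between the finger pads; the fingertips stand 17 mm ahead of it and the grasp point (between the pads) lies 2 mm behind it (r.tcp_to_tips is the distance from the TCP to the fingertips, in mm); z points along the fingers, y is the line along which they close (so a half turn about z gives the same grasp; the last joint's range is limited). The gripper opens to 85 mm and grips with 20 to 120 N. Pads are 22 mm wide; open, the fingers measure 114 mm over their backs; the gripper's body (76 mm by 85 mm) begins 54 mm behind the grasp point. The pads swing forward as they close: fully open they stand 13 mm farther back than shut.
Start: joints at [-1.3, 0.353, 1.633, -0, 1.155, -0.002], TCP at [168.392, -601.891, 248.281] pointing down, gripper open.
Joint ranges: [-2.63, 2.63], [-0.92, 2.1], [0.06, 2.66], [-1.3, 4.44], [0, 2.69], [-3.02, 3.02]. Speed limits (rad/s): [2.22, 2.22, 2.79, 3.14, 3.14, 3.14].

### API

Orientations are given as [roll, pitch, yaw] about the fixed x, y, z axes, in that order (R = Rz(yaw) Ry(pitch) Rx(roll)).
In Python, from rig import r gives the robot as it stands. The module is installed in compiled form; this text tells all that it offers.
- The arm moves only by the tool apply_moves, never from a script. Its argument "series" is text: rows parted by semicolons, each of 7 numbers parted by spaces: the shift along the tool's x, y, z in cm, then the turn, a rotation vector about the tool's x, y, z in rad, then the gripper's target within -1 to 1 (shut at 1, half-way at 0, fully open at -1). In form: tx ty tz rx ry rz fingers; .... A call has exactly 10 rows; each row shifts and turns the commanded pose from where the row before left it, along the tool's axes as they then stand; what a row does not reach is not made up. A row lasts 1/12 s, in which the tool goes at most 41.7 mm and 7.16 degrees, less where a joint would pass 70% of its speed; a pose out of reach is approached as far as the arm can. A call with a gripper value outside its range is refused whole. The fingers move at their own pace and stop on an object; "squeeze" is the grip in N (left out, the last holds). Time passes only in rows, so rows that do not move let the fingers close, or fill a call up. It gives the time, the measured TCP pose, the force and the opening at its end, in the units of the state.
- r.sense(): the state, without advancing time (a new reading comes with each control period).
- r.grab_frame(name): name is "scene" or "top" or "wrist"; returns the picture (420x560x3 uint8, blue, green, red); there is no depth.
- r.camera_info(name): a dict with "K" (3x3 intrinsics, pixels), "extrinsics" (4x4, takes a point from camera to world coordinates). Camera axes: x right, y down, z forward; pixel columns grow to the right and rows downward; lengths in mm; the calibration is good to about 2 mm. The wrist camera is an equidistant fisheye: a pixel r from the principal point sees the ray r / f radians off the axis. A picture is of the moment at which its call begins: read the wrist's pose just before it. camera_info takes no time and is no camera call; for the wrist camera it gives the pose at the moment of the call.
- r.sign_off(): hands the job in, once; it reports no verdict.
The state is a dict: "clock": time; "qpos": joint angles; "qvel": joint speeds; "joint_efforts": joint torques, N m; "eef_pos": TCP position; "tcp_rot": TCP orientation; "contact_force": force on the tool from outside, world axes, zero at the start; "wrist_torque": the same for the moment, N m; "opening": opening from 0.0 (shut) to 1.0 (fully open).
Only numpy, scipy, OpenCV 4.12 (cv2) and the standard library are available. Lean on these libraries where they do the work, as an engineer would, in place of code of your own. Each camera call takes 0.05 s, during which the arm holds its last target. There are 200 camera calls.

## Working session

There is one attempt and no reset: what is moved stays moved. The work goes in short steps, Python scripts to look and compute and a tool call to move; the robot and the scene stay as the last step left them, time stands still between calls to the robot, and variables do not carry over. Pictures are saved under pics/ and viewed, on a budget of 10 in all, crops included, one or two more only if the job needs it, and the job is handed in when it is done.

Besides the shell and the picture viewer there is one more tool, called after "Request:" by a JSON object that holds its "fn" and its "kwargs". apply_moves: Moves the arm, as the interface text tells. Its arguments: {"type":"object","properties":{"series":{"type":"string"},"squeeze":{"type":"number"}},"required":["series"]}

```bash
mkdir -p pics; python3 - <<'E'
from rig import r
import cv2,numpy as np
s=r.sense();print(s)
for n in("scene","top"):
    im=r.grab_frame(n);cv2.imwrite(f"pics/{n}0.png",im)
    c=r.camera_info(n);print(n,np.round(c["K"],1).tolist(),np.round(c["extrinsics"],3).tolist())
a=[cv2.imread(f"pics/{n}0.png") for n in("scene","top")]
E
```

```text
{'clock': 0.0, 'qpos': array([-1.30040605e+00,  3.53649666e-01,  1.63415718e+00, -1.03083408e-05,
        1.15517295e+00, -2.39357768e-03]), 'qvel': array([ 6.22985545e-04, -2.59463501e-03, -1.31631170e-03,  8.11867794e-04,
       -1.13133479e-03, -4.48333621e-05]), 'joint_efforts': array([-1.91179097e-03, -6.05264497e+01, -3.42070842e+01, -5.97716394e-05,
        9.57599783e-03, -7.33553122e-06]), 'eef_pos': array([ 168.26216602, -601.44955492,  247.55084461]), 'tcp_rot': array([-3.14020549e+00,  6.10468313e-06,  2.72788031e-01]), 'contact_force': array([ 0.00588435,  0.14264518, -0.37698596]), 'wrist_torque': array([-0.00619273, -0.02490609, -0.0085778 ]), 'opening': 0.9982301413033194}
scene [[412.1, 0.0, 275.1], [0.0, 412.1, 216.3], [0.0, 0.0, 1.0]] [[-0.488, 0.521, -0.7, 1434.757], [0.873, 0.297, -0.387, 444.592], [0.006, -0.8, -0.6, 911.515], [0.0, 0.0, 0.0, 1.0]]
top [[414.7, 0.0, 274.9], [0.0, 414.7, 206.6], [0.0, 0.0, 1.0]] [[-0.004, -0.978, 0.207, 304.76], [-1.0, 0.005, 0.005, -48.243], [-0.006, -0.207, -0.978, 1207.516], [0.0, 0.0, 0.0, 1.0]]
```

View pics/scene0.png

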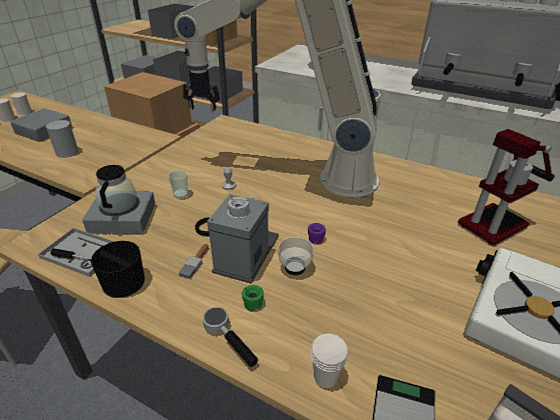

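View pics/top0.png

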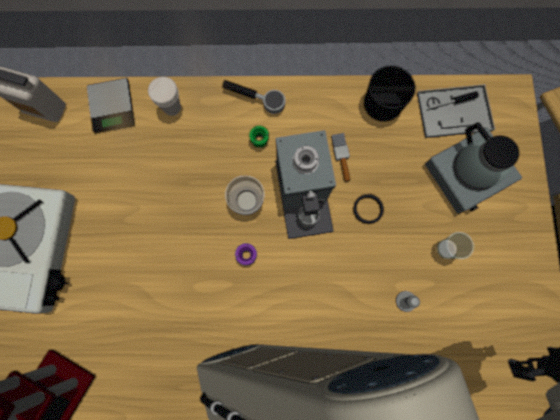

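Scene view: the rim is the grey collar on the grinder deck, at scene (238,206) and top (306,158). It could be confused with the green look-alike at scene (252,297), top (259,136), the purple one at scene (316,233), top (246,254), or the black dial at top (369,208). I choose the grey one on the deck and check it in a close crop.

```bash
cat > h.py <<'E'
import numpy as np
def ray(c,u,v,fish=False):
    K=np.array(c["K"]);E=np.array(c["extrinsics"])
    x=(u-K[0,2])/K[0,0];y=(v-K[1,2])/K[1,1]
    if fish:
        t=np.hypot(x,y);s=np.sin(t)/max(t,1e-9);d=np.array([x*s,y*s,np.cos(t)])
    else: d=np.array([x,y,1.])
    d=E[:3,:3]@d
    return E[:3,3],d/np.linalg.norm(d)
def onz(c,u,v,z,fish=False):
    o,d=ray(c,u,v,fish);return o+d*(z-o[2])/d[2]
def cross(a,b):
    (o,d),(p,e)=a,b
    k=np.linalg.lstsq(np.c_[d,-e],p-o,rcond=None)[0]
    q,w=o+d*k[0],p+e*k[1];return (q+w)/2,np.linalg.norm(q-w)
E
python3 - <<'E'
from rig import r
from h import *
import cv2
ct,cs=r.camera_info("top"),r.camera_info("scene")
print(cross(ray(ct,306,157),ray(cs,239,202)))
print(onz(ct,306,157,233), onz(cs,239,202,233))
for p in((276,138),(325,131),(333,187),(283,194)): print(p,onz(ct,*p,200).round(0))
t=cv2.imread("pics/top0.png")[110:240,225:385];s=cv2.imread("pics/scene0.png")[180:285,190:320]
f=lambda a,k:cv2.resize(a,None,fx=k,fy=k,interpolation=cv2.INTER_CUBIC)
A,B=f(t,2.5),f(s,3);H=max(A.shape[0],B.shape[0])
p=lambda a:np.pad(a,((0,H-a.shape[0]),(0,0),(0,0)))
cv2.imwrite("pics/crop0.png",np.hstack([p(A),p(B)]))
E
```

```text
(array([ 634.71438972, -118.96110841,  233.16191681]), np.float64(3.9966943104823174))
[ 635.78090691 -120.75429657  233.        ] [ 634.15728995 -116.99402625  233.        ]
(276, 138) [699. -47. 200.]
(325, 131) [ 717. -174.  200.]
(333, 187) [ 568. -189.  200.]
(283, 194) [550. -64. 200.]
```

View pics/crop0.png

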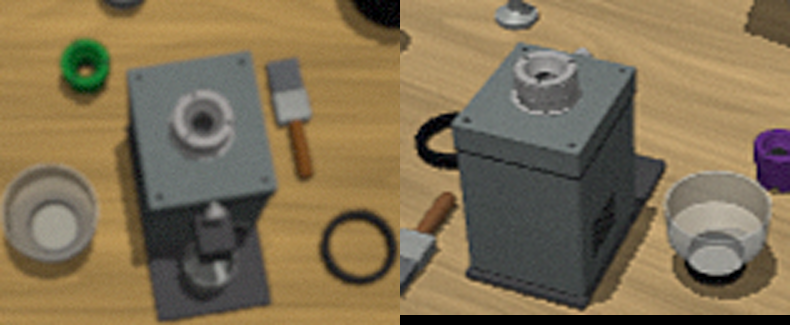

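The crop confirms it: the grey collar with a bean hole is on the deck, at about (635,-119). The deck measures 150x130, and its x-axis is about 0.11 rad off world x. I'm setting out for a point above it.

Request:
{"fn": "apply_moves", "kwargs": {"series": "1.5 -0.9 -0.5 0 0 0 -1;2.9 -1.7 -0.6 0 0 0 -1;2.9 -1.7 -0.6 0 0 0 -1;2.9 -1.7 -0.6 0 0 0 -1;2.9 -1.7 -0.6 0 0 0 -1;2.9 -1.7 -0.6 0 0 0 -1;2.9 -1.7 -0.6 0 0 0 -1;2.9 -1.7 -0.5 0 0 0 -1;2.9 -1.7 -0.5 0 0 0 -1;2.9 -1.7 0 0 0 0 -1", "squeeze": 60}}

```text
clock: 0.93
eef_pos: [391.8, -369.6, 300.4]
tcp_rot: [3.141, -0.001, 0.273]
contact_force: [-0.5, -0.3, -0.4]
opening: 0.999
```

Request:
{"fn": "apply_moves", "kwargs": {"series": "2.9 -1.7 0 0 0 0 -1;2.9 -1.7 0 0 0 0 -1;2.9 -1.7 0 0 0 0 -1;2.9 -1.7 0 0 0 0 -1;2.9 -1.7 0 0 0 0 -1;2.9 -1.7 0 0 0 0 -1;2.9 -1.7 0 0 0 0 -1;2.9 -1.7 0 0 0 0 -1;2.9 -1.7 0 0 0 0 -1;2.2 -1.3 0 0 0 0 -1"}}

```text
clock: 1.77
eef_pos: [619.5, -132.4, 299.3]
tcp_rot: [-3.141, -0.0, 0.274]
contact_force: [-0.3, 0.9, -0.8]
opening: 0.999
```

```bash
python3 - <<'E'
from rig import r
from h import *
import cv2
print(r.tcp_to_tips);s=r.sense();print(s["clock"],s["eef_pos"],s["tcp_rot"],s["qpos"])
c=r.camera_info("wrist");im=r.grab_frame("wrist");cv2.imwrite("pics/w1.png",im)
print(np.round(c["K"],1).tolist(),np.round(c["extrinsics"],3).tolist())
E
```

```text
17.0
1.7667 [ 619.53769607 -132.41531995  299.27263937] [-3.14091476e+00 -2.83534303e-04  2.73752681e-01] [-2.13308206e-01  3.24457489e-01  1.55851297e+00  7.68914104e-04
  1.25868899e+00  1.08349921e+00]
[[325.2, 0.0, 279.1], [0.0, 325.2, 211.6], [0.0, 0.0, 1.0]] [[0.272, -0.924, -0.269, 687.78], [-0.962, -0.261, -0.075, -112.592], [-0.001, 0.279, -0.96, 425.092], [0.0, 0.0, 0.0, 1.0]]
```

View pics/w1.png

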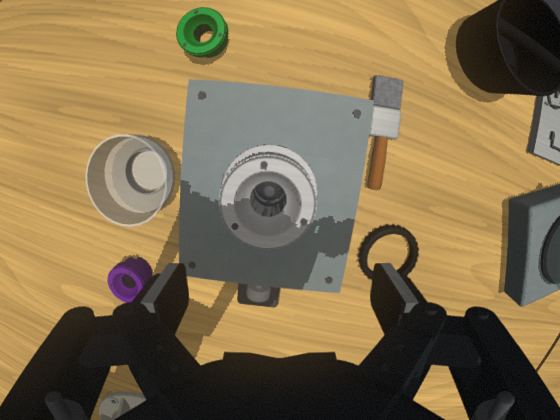

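The wrist view shows the collar spanning columns 220–317, with its three screw heads at (264,165), (304,222) and (235,226). I'm casting those onto z=233 to get the axis.

```bash
python3 - <<'E'
from rig import r
from h import *
c=r.camera_info("wrist")
P=np.array([onz(c,*p,233,True) for p in((264,165),(304,222),(235,226))]);print(P.round(1))
A=np.c_[2*P[:,:2],np.ones(3)];s=np.linalg.solve(A,(P[:,:2]**2).sum(1));m=s[:2];print("circ",m,"R",np.sqrt(s[2]+m@m),"centroid",P.mean(0))
L=[onz(c,*p,233,True) for p in((220,197),(317,195),(268,248))];print(np.round(L,1))
D=np.array([onz(c,*p,200,True) for p in((202,95),(357,113),(329,281),(191,266))]);print(D.round(1),D.mean(0))
s_=r.sense();e=s_["eef_pos"];y=s_["tcp_rot"][2];d=m-e[:2]
print("tx,ty cm",(d@[np.cos(y),np.sin(y)]/10).round(2),(d@[np.sin(y),-np.cos(y)]/10).round(2))
E
```

```text
[[ 661.8 -108.2  233. ]
 [ 634.2 -141.5  233. ]
 [ 619.8 -100.7  233. ]]
circ [ 638.54283393 -117.04670035] R 24.828891563516773 centroid [ 638.6071975 -116.8199264  233.       ]
[[ 635.5  -87.3  233. ]
 [ 652.9 -144.1  233. ]
 [ 611.2 -124.5  233. ]]
[[ 693.5  -53.   200. ]
 [ 710.6 -159.8  200. ]
 [ 583.3 -180.6  200. ]
 [ 565.5  -72.8  200. ]] [ 638.24358113 -116.56001061  200.        ]
tx,ty cm 1.94 -0.78
```

The axis is at (638.4,-117.0): screw-circle fit and deck holes agree, and the rim diameter came out at 59.4, given as 61. I'm aligning and then going down in part.

Request:
{"fn": "apply_moves", "kwargs": {"series": "0.7 -0.3 0 0 0 0 -1;0.7 -0.3 0 0 0 0 -1;0.5 -0.2 0 0 0 0 -1;0 0 0.8 0 0 0 -1;0 0 1 0 0 0 -1;0 0 1 0 0 0 -1;0 0 1 0 0 0 -1;0 0 0.7 0 0 0 -1;0 0 0 0 0 0 -1;0 0 0 0 0 0 -1"}}

```text
clock: 2.65
eef_pos: [634.1, -122.8, 253.6]
tcp_rot: [-3.141, 0.001, 0.272]
contact_force: [0.4, -0.3, 0.5]
opening: 1.002
```

The arm had still been settling, so the pose I used may be a few mm off. One more close look, this time at rest.

```bash
python3 - <<'E'
from rig import r
from h import *
import cv2
E0=np.array([[0.272,-0.924,-0.269,687.78],[-0.962,-0.261,-0.075,-112.592],[-0.001,0.279,-0.96,425.092],[0,0,0,1]])
c=r.camera_info("wrist");c0=dict(c,extrinsics=E0)
print("old",np.mean([onz(c0,*p,233,True) for p in((264,165),(304,222),(235,226))],0))
print(r.sense()["eef_pos"]);im=r.grab_frame("wrist");cv2.imwrite("pics/w2.png",im)
E
```

```text
old [ 636.12012267 -119.63457932  233.        ]
[ 634.07920274 -122.75189261  253.56506508]
```

View pics/w2.png

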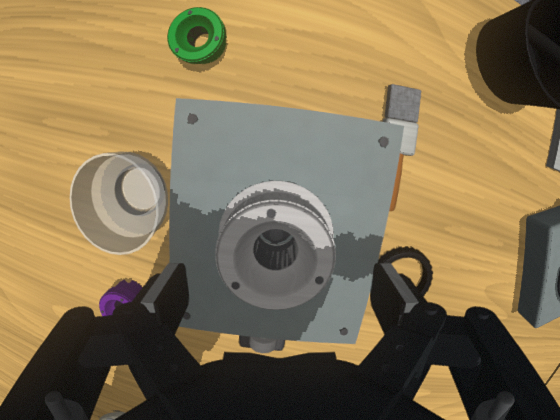

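The view shows the screws at (270,213), (319,281) and (235,286), with the fingers either side of the collar.

```bash
python3 - <<'E'
from rig import r
from h import *
c=r.camera_info("wrist");s=r.sense()
P=np.array([onz(c,*p,233,True) for p in((270,213),(319,281),(235,286))]);m=P.mean(0)
print(P.round(1),m,[np.linalg.norm(p-m).round(1) for p in P])
e=s["eef_pos"];y=s["tcp_rot"][2];d=m[:2]-e[:2];print(e,"cm",d@[np.cos(y),np.sin(y)]/10,d@[np.sin(y),-np.cos(y)]/10)
E
```

```text
[[ 659.7 -110.4  233. ]
 [ 631.3 -144.1  233. ]
 [ 616.7 -103.3  233. ]] [ 635.89336609 -119.28790901  233.        ] [np.float64(25.4), np.float64(25.3), np.float64(25.0)]
[ 634.49768367 -122.75146016  254.25522402] cm 0.22765404934337483 -0.29599796176574406
```

Both poses now agree on (636,-119.4). I'm correcting, going down to TCP z≈229 so the tips stay above the deck when the carrier is home, and then gripping.

Request:
{"fn": "apply_moves", "kwargs": {"series": "0.1 -0.15 0 0 0 0 -1;0.13 -0.15 0 0 0 0 -1;0 0 0.5 0 0 0 -1;0 0 0.6 0 0 0 -1;0 0 0.6 0 0 0 -1;0 0 0.5 0 0 0 -1;0 0 0.3 0 0 0 -1;0 0 0 0 0 0 -1;0 0 0 0 0 0 -1;0 0 0 0 0 0 -1"}}

```text
clock: 3.53
eef_pos: [636.0, -119.1, 229.4]
tcp_rot: [3.142, -0.0, 0.273]
contact_force: [0.2, -0.3, -0.4]
opening: 1.004
```

Request:
{"fn": "apply_moves", "kwargs": {"series": "0 0 0 0 0 0 0.2;0 0 0 0 0 0 0.4;0 0 0 0 0 0 1;0 0 0 0 0 0 1;0 0 0 0 0 0 1;0 0 0 0 0 0 1;0 0 0 0 0 0 1;0 0 0 0 0 0 1;0 0 0 0 0 0 1;0 0 0 0 0 0 1", "squeeze": 50}}

```text
clock: 4.37
eef_pos: [636.3, -119.1, 230.1]
tcp_rot: [3.141, -0.001, 0.273]
contact_force: [-1.1, 1.0, 5.7]
opening: 0.686
```

Gripped; the opening of 0.69 is about the rim's width. Now I'm turning clockwise from above (+rz) with a light push.

Request:
{"fn": "apply_moves", "kwargs": {"series": "0 0 0.1 0 0 0 1;0 0 0 0 0 0.04 1;0 0 0 0 0 0.05 1;0 0 0 0 0 0.05 1;0 0 0 0 0 0.05 1;0 0 0 0 0 0.05 1;0 0 0 0 0 0.05 1;0 0 0 0 0 0.05 1;0 0 0 0 0 0.03 1;0 0 0 0 0 0 1"}}

```text
clock: 5.2
eef_pos: [637.1, -119.4, 230.0]
tcp_rot: [3.141, -0.003, -0.099]
contact_force: [0.7, -0.6, 10.3]
opening: 0.687
```

```bash
python3 - <<'E'
from rig import r
import cv2
s=r.sense();print(s["eef_pos"],s["tcp_rot"],s["contact_force"],s["wrist_torque"])
cv2.imwrite("pics/w3.png",r.grab_frame("wrist"))
E
```

```text
[ 637.11452164 -119.37199649  230.033032  ] [ 3.14118908 -0.00348302 -0.09916111] [ 0.71831797 -0.57807754 10.3222604 ] [ 0.00728843 -0.02014736 -0.00115987]
```

View pics/w3.png

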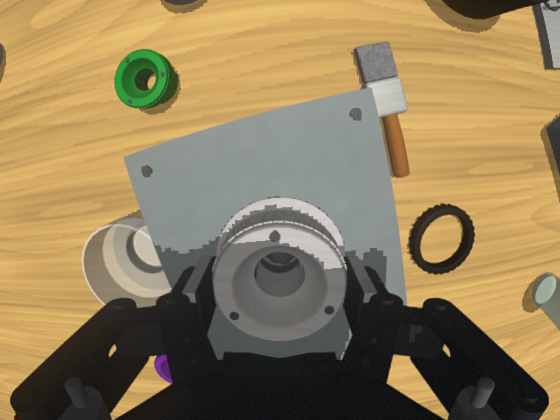

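The carrier turned with the gripper: the screws keep their place in the tool view at (275,236), (235,315) and (329,310). It has turned 21° so far with a 10 N push, so I'm going on in small steps.

Request:
{"fn": "apply_moves", "kwargs": {"series": "0 0 0.05 0 0 0.03 1;0 0 0.05 0 0 0.03 1;0 0 0 0 0 0.03 1;0 0 0 0 0 0.03 1;0 0 0 0 0 0.03 1;0 0 0 0 0 0.03 1;0 0 0 0 0 0.03 1;0 0 0 0 0 0.03 1;0 0 0 0 0 0 1;0 0 0 0 0 0 1"}}

```text
clock: 6.08
eef_pos: [635.7, -119.3, 226.9]
tcp_rot: [3.141, 0.0, -0.336]
contact_force: [1.3, -1.4, -2.2]
opening: 0.684
```

It dropped 3 mm and the upward force vanished, so the keyways are over the pins at about 35°. Now I'm pushing down.

Request:
{"fn": "apply_moves", "kwargs": {"series": "0 0 0.1 0 0 0 1;0 0 0.1 0 0 0 1;0 0 0.1 0 0 0 1;0 0 0.1 0 0 0 1;0 0 0.1 0 0 0 1;0 0 0.1 0 0 0 1;0 0 0 0 0 0 1;0 0 0 0 0 0 1;0 0 0 0 0 0 1;0 0 0 0 0 0 1"}}

```text
clock: 6.92
eef_pos: [636.0, -119.3, 221.6]
tcp_rot: [3.141, -0.001, -0.337]
contact_force: [-0.8, -1.8, 5.9]
opening: 0.689
```

```bash
python3 - <<'E'
from rig import r
s=r.sense();print(s["eef_pos"],s["tcp_rot"],s["contact_force"],s["wrist_torque"],s["opening"])
E
```

```text
[ 636.03700806 -119.33796761  221.59581352] [ 3.14132934e+00 -5.90504511e-04 -3.37106989e-01] [-0.76925047 -1.77827479  5.85150122] [-0.54777299  0.18257177 -0.1040584 ] 0.6890130656005126
```

Request:
{"fn": "apply_moves", "kwargs": {"series": "0 0 0.1 0 0 0 1;0 0 0.1 0 0 0 1;0 0 0.1 0 0 0 1;0 0 0 0 0 0 1;0 0 0 0 0 0 1;0 0 0 0 0 0 1;0 0 0 0 0 0 1;0 0 0 0 0 0 1;0 0 0 0 0 0 1;0 0 0 0 0 0 1"}}

```text
clock: 7.75
eef_pos: [636.2, -119.4, 221.1]
tcp_rot: [3.141, -0.002, -0.337]
contact_force: [-7.6, -1.8, 22.9]
opening: 0.685
```

```bash
python3 - <<'E'
from rig import r
import cv2,numpy as np
s=r.sense();print(s["eef_pos"],s["tcp_rot"],s["contact_force"],s["wrist_torque"],s["opening"])
c=r.camera_info("wrist");print(np.round(c["extrinsics"],4).tolist())
w=r.grab_frame("wrist");cv2.imwrite("pics/w4.png",w)
sc=r.grab_frame("scene");cv2.imwrite("pics/s4.png",sc)
B=cv2.resize(sc[165:265,190:290],None,fx=3,fy=3,interpolation=cv2.INTER_CUBIC)
A=cv2.resize(w[190:350,160:400],None,fx=2,fy=2)
A=np.pad(A,((0,0),(0,0),(0,0)));H=max(A.shape[0],B.shape[0])
p=lambda a:np.pad(a,((0,H-a.shape[0]),(0,0),(0,0)))
cv2.imwrite("pics/c4.png",np.hstack([p(A),p(B)]))
E
```

```text
[ 636.15931342 -119.41677657  221.11489415] [ 3.14144693e+00 -1.85864595e-03 -3.37111349e-01] [-7.64074513 -1.78779543 22.92936101] [-0.31349513  1.41879682 -0.0409329 ] 0.6846613129968715
[[-0.3294, -0.9069, -0.2627, 702.853], [-0.9442, 0.3163, 0.0921, -142.0994], [-0.0005, 0.2784, -0.9605, 347.0564], [0.0, 0.0, 0.0, 1.0]]
```

View pics/c4.png

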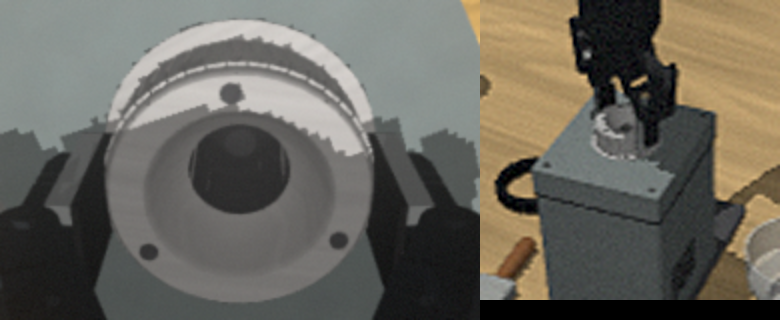

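The force jumped from 6 N (spring) to 23 N within 0.5 mm at TCP z = 221.1. That is a fall of 8.9 mm, against the 9 mm expected. The screw heads sit at (275,236), (234,315) and (329,310), the same as before the push, so the carrier has not slipped in the pads and is home against the shoulder. Handing in while holding.

```bash
python3 - <<'E'
from rig import r
s=r.sense();print(s["clock"],s["eef_pos"],s["contact_force"],s["opening"]);print(r.sign_off())
E
```

```text
7.85 [ 636.15325215 -119.40688846  221.11963252] [-7.75625064 -1.64667627 22.8158209 ] 0.6891217214110434
the job is handed in; nothing more can be done
None
```

The burr carrier is fully home as far as my checks show, and the gripper is still holding it down with about 23 N. I gripped it by the knurled rim and turned it clockwise. The keyways were over the pins by about 35°, where it dropped about 3 mm. I then pushed it down against the springs and handed the job in at 7.85 s.

**Last checks:**
- **Depth:** the gripper went down 8.9 mm in all, against the 9 mm expected. At the end the force rose from 6 N to 23 N within 0.5 mm, which is a solid stop.
- **Grip:** the screw heads sat at the same pixels in the wrist picture before and after the push, so the rim did not slip in the pads.
- **Side load:** at the end there was about 8 N sideways and 1.4 N m at the wrist, which I did not trim out.
- **Other things on the table:** the arm never went near them. I did not compare pictures to confirm they had not moved.

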